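Fetch the cell cover from under the glassware and close the cell

ROBOT

A 6-joint arm with a two-finger parallel gripper is mounted at the origin on the work surface. World frame = base frame: x ahead of the robot, y to its left, z up, the work surface at z = 0. Lengths are in m, angles in rad, forces in N, time in s.
With the tool pointing down it reaches from about 0.225 to 0.875 m from the base axis. Payload 3.4 kg.
Tool frame: the origin (TCP) lies midway between the tips of the shut fingers; the grasp point (between the pads) lies 19 mm behind it (manip.pinch_z is the distance from the TCP to the grasp point, in m); z points along the fingers, y is the line along which they close (so a half turn about z gives the same grasp; the last joint's range is limited). The gripper opens to 85 mm and grips with 20 to 120 N. Pads are 22 mm wide; open, the fingers measure 114 mm over their backs; the gripper's body (76 mm by 85 mm) begins 54 mm behind the grasp point. The pads swing forward as they close: fully open they stand 13 mm farther back than shut.
Start: joints at [1.054, 0.276, 1.505, -0, 1.361, -0.121], TCP at [0.222, 0.531, 0.231] pointing down, gripper open.
Joint ranges: [-2.89, 2.89], [-0.75, 2.08], [0.22, 2.7], [-1.18, 4.32], [0.11, 2.71], [-2.7, 2.7]. Speed limits (rad/s): [2.57, 2.57, 3.14, 3.14, 3.14, 3.14].

INTERFACE

Orientations are given as a unit quaternion [w, x, y, z].
In Python, from rig import manip gives the robot as it stands.
- The arm moves only by the tool carry_out, never from a script. Its arguments are lists of equal length, an entry for each row: "delta_pos": the shift along the tool's x, y, z scaled (see below), a list of three; "turn": the turn, a rotation vector about the tool's x, y, z scaled (see below), a list of three; "claw": the closure, from -1 (fully open) to 1 (shut). A call has 1 to 12 rows; each row is the pose to reach, as a shift and turn from the pose commanded when the call began, along the tool's axes at that moment; what a row does not reach only later rows make up. The controller multiplies each number of a shift by 400 mm and each number of a turn by 30 degrees. A row lasts 1/10 s, in which the tool goes at most 50 mm and 8.59 degrees, less where a joint would pass 70% of its speed; a pose out of reach is approached as far as the arm can. A call with a number of a shift or a turn outside -1 to 1 is refused whole. A call with a gripper value outside its range is refused whole. The fingers move at their own pace and stop on an object; "force" is the grip in N (left out, the last holds). Time passes only in rows, so rows that repeat a pose let the fingers close. It gives the time, the measured TCP pose, the force, the opening and the grip force at its end, in the units of the state.
- manip.get_state(): the state, without advancing time (a new reading comes with each control period).
- manip.get_image(name): name is "side" or "top" or "wrist"; returns a dict with "image" (420x560x3 uint8, red, green, blue), "z_map" (420x560 float32, m along the optical axis (not along the pixel's ray), 0 where there is no reading), "fx", "fy", "cx", "cy" (pixels), "k1" (the pictures are not rectified: a ray, as slopes to the right and down, at radius r is drawn at 1 + k1 r^2 times it, then the intrinsics apply), "world_to_cam" (4x4, takes a point from world to camera coordinates). Camera axes: x right, y down, z forward; pixel columns grow to the right and rows downward; lengths in m; the calibration is good to about 2 mm. A picture is of the moment at which its call begins.
- manip.sign_off(): hands the job in; it is judged then, once.
Trained networks look in the newest picture that a camera, given by its name, has taken for a name from the list of things; names that differ only in an ending like _2 or _b are one class to them, and where a whole thing is asked for, a point or a joint stands for the part that bears it (a point fixed in the world has none). Each returns a list of dicts, best first, with "score" (0 to 1); they miss things now and then, are a little off and sometimes report something else, mostly with a low value. They report only what shows in the picture. A call takes as long as a camera call. They do not tell look-alikes from the thing itself.
- manip.spot_in(camera, query): "point" ([x, y, z] in m, in world coordinates, good to about 4 mm: the middle of the surface that is visible of it).
- manip.place_of(camera, query): "point" ([x, y, z] in m, in world coordinates, good to about 4 mm: a listed point, or the origin of a listed thing).
The state is a dict: "clock": time; "qpos": joint angles; "qd": joint speeds; "effort": joint torques, N m; "position": TCP position; "ee_rot": TCP orientation; "contact_force": force on the tool from outside, world axes, zero at the start; "moment": the same for the moment, N m; "width": finger opening in m; "gripper_force": force on a finger pad.
Only numpy, scipy, OpenCV 4.12 (cv2) and the standard library are available. Lean on these libraries where they do the work, as an engineer would, in place of code of your own. Each camera call takes 0.05 s, during which the arm holds its last target. There are 200 camera calls.

TASK

The cover of the flat cell is lying on the low shelf under a pile of glassware. Slide it out under the shelf's guard rail without unstacking or toppling the pile, which is to stay standing on the shelf behind the rail, then lower the cover level and gently onto the cell, down over both pins, so that it lies flat on the rim. Leave everything else on the bench as it stands.

Things in the scene. Friction and masses are not known exactly. Their poses are not given: they have to be found in the camera images.
- cover_mid (a point): cell cover: flat white plastic plate 200 x 60 x 6 mm (x, y, z), about 0.15 kg, the same either way round; a 10 mm hole on its centre line 75 mm to each side of its centre, a 24 mm hole in the middle. Point: its centre, half-way up. At the start it lies on the low shelf, the pile on its +x half; its -x end sticks out 55 to 75 mm into the air past the shelf's front edge
- riser: low shelf, fixed: white board 220 mm deep (x), 500 mm wide (y), 18 mm thick, top 70 mm above the bench, on a leg under each end; origin on the bench under its centre, front edge at x = -110 mm, towards the robot. Free space in front of it
- rail_mid (a point): middle of the low shelf's guard rail: a straight 6 mm steel rod 480 mm long along y, 15 mm behind the shelf's front edge, posts only at its ends; +x points to the back of the shelf. The board's top is 14 mm below this point; the gap under the rod is 11 mm, so the 6 mm cover passes and the dishes do not
- dish_low_mid (a point): closed glass Petri dish at the bottom of the pile, standing on the cover just behind the rail: a disc 100 mm across, 20 mm high, 0.11 kg; its centre, half-way up; z up
- dish_high_mid (a point): a second Petri dish of the same size and mass, standing on the first; its centre, half-way up; z up
- beaker_mid (a point): tall narrow glass beaker, 38 mm across (42 mm at the lip) and 100 mm high, 0.06 kg, standing on the second dish as the top of the pile, easily toppled; its centre, half-way up; z up
- cell_seat (a point): flat trough cell, fixed: white plastic trough 180 mm long (x), 44 mm wide (y). Point: centre of the rim the cover lies on, 55 mm above the bench. A steel pin 8 mm thick stands 75 mm to each side along x, 18 mm above the rim, its top 5 mm tapered to 3 mm. The seated cover overhangs 8 mm along each long side, 10 mm at each end
- cell: the same cell as a whole; origin on the bench under its centre. Its foot is an aluminium plate 230 x 110 mm, top 10 mm above the bench (screw heads at the corners to 15 mm); a brass terminal 14 mm thick sticks out 14 mm from each end of the trough, 34 mm above the bench; free space beneath the overhang of the seated cover otherwise
- tip_box: bystander: a closed pipette-tip box, 122 x 84 x 66 mm, standing on the low shelf beside the pile, to its left or right; its centre is 82 mm along +x from this point, which is at the height of its underside
- flask: bystander: a conical glass flask, 84 mm across and 120 mm high, on the bench; origin under its centre
- wash_bottle: bystander: a white wash bottle, 68 mm across and 176 mm high, on the bench; origin under its centre
- mortar: bystander: a porcelain mortar, 94 mm across and 50 mm high, on the bench; origin under its centre
- screwdriver: bystander: a screwdriver 170 mm long lying on the bench; origin under its middle
- mouse: bystander: a computer mouse, 105 mm long, 32 mm high; origin under its centre
Things that resemble listed ones, but are neither listed nor needed, are in the scene too. There is more than one size of the part that bears cover_mid; the job needs the largest.

How it is judged:
By the outcome, as a careful person would: the job done as asked, in the order asked, and still so for the second after the job is handed in, with the robot touching nothing.
It also fails if it takes over 50 s, if anything falls off the work surface, if the arm or the gripper's body presses on something with over 40 N, if the wrist force passes 120 N, or if a joint passes its speed limit or range.

## Working session

There is one attempt and no reset: what is moved stays moved. The work goes in short steps, Python scripts to look and compute and a tool call to move; the robot and the scene stay as the last step left them, time stands still between calls to the robot, and variables do not carry over. Pictures are saved under pics/ and viewed, at most 13 in all, crops included, and the job is handed in when it is done.

Besides the shell and the picture viewer there is one more tool, called after ">>>" by a JSON object that holds its "api" and its "payload", one argument or row to a line. carry_out: Moves the arm, as the interface text tells. Shifts and turns lie within -1 to 1; 1 stands for 400 mm of shift or 30 degrees of turn. Its arguments: {"type":"object","properties":{"delta_pos":{"type":"array","items":{"type":"array","items":{"type":"number","minimum":-1,"maximum":1}}},"turn":{"type":"array","items":{"type":"array","items":{"type":"number","minimum":-1,"maximum":1}}},"claw":{"type":"array","items":{"type":"number"}},"force":{"type":"number"}},"required":["delta_pos","turn","claw"]}

```bash
mkdir -p pics; ls
cat > h.py <<'E'
import numpy as np, cv2
from rig import manip
from scipy.spatial.transform import Rotation as R
def rot(q): return R.from_quat([q[1],q[2],q[3],q[0]])
def cloud(im):
    v,u=np.mgrid[0:420,0:560].astype(float)
    K=np.array([[im['fx'],0,im['cx']],[0,im['fy'],im['cy']],[0,0,1]])
    p=cv2.undistortPoints(np.stack([u.ravel(),v.ravel()],1)[:,None],K,np.array([im['k1'],0,0,0,0]))[:,0]
    z=im['z_map'].ravel(); c=np.c_[p*z[:,None],z]
    T=np.linalg.inv(im['world_to_cam']); w=c@T[:3,:3].T+T[:3,3]
    w[z==0]=np.nan
    return w.reshape(420,560,3)
def proj(im,P):
    c=np.c_[P,np.ones(len(P))]@im['world_to_cam'].T; s=c[:,:2]/c[:,2:3]; s=s*(1+im['k1']*(s**2).sum(1,keepdims=True))
    return s*[im['fx'],im['fy']]+[im['cx'],im['cy']]
def save(im,n): cv2.imwrite('pics/'+n+'.png',cv2.cvtColor(im['image'],cv2.COLOR_RGB2BGR))
E
python3 - <<'E'
from h import *
for c in ['side','top']:
    im=manip.get_image(c); save(im,c+'0'); np.save(c+'0.npy',im,allow_pickle=True)
    for n in ['cover_mid','riser','rail_mid','dish_low_mid','dish_high_mid','beaker_mid','cell_seat','cell','tip_box','flask','wash_bottle','mortar','screwdriver','mouse']:
        for d in manip.place_of(c,n)[:3]: print(c,n,np.round(d['point'],4),round(d['score'],2), np.round(proj(im,np.array([d['point']]))[0]))
print(manip.get_state())
E
```

```text
pics
side cover_mid [0.4553 0.2119 0.004 ] 0.79 [282. 293.]
side cover_mid [ 0.26    0.2558 -0.0017] 0.75 [356. 323.]
side cover_mid [0.6785 0.2894 0.074 ] 0.72 [186. 274.]
side riser [0.7485 0.1696 0.004 ] 0.96 [185. 263.]
side rail_mid [0.659  0.1768 0.0825] 0.84 [212. 247.]
side dish_low_mid [0.7276 0.2922 0.0857] 0.84 [167. 267.]
side dish_low_mid [ 0.5776 -0.3336  0.0523] 0.66 [290. 180.]
side dish_high_mid [0.7278 0.2903 0.1051] 0.93 [166. 260.]
side beaker_mid [0.7348 0.2843 0.1704] 0.82 [162. 236.]
side beaker_mid [0.6835 0.2914 0.0727] 0.44 [184. 274.]
side cell_seat [ 0.5793 -0.3341  0.0545] 0.89 [289. 180.]
side cell [ 0.574  -0.3307 -0.0011] 0.95 [290. 194.]
side flask [0.4824 0.4223 0.0035] 0.66 [244. 354.]
side flask [ 0.5746 -0.3305 -0.0032] 0.43 [290. 194.]
side flask [0.6815 0.2882 0.0736] 0.2 [185. 273.]
side wash_bottle [ 0.514  -0.5148  0.0048] 0.86 [316. 174.]
side wash_bottle [0.6654 0.0678 0.068 ] 0.59 [226. 230.]
side mortar [ 0.3888 -0.5206 -0.002 ] 0.68 [347. 179.]
side screwdriver [ 0.3958 -0.1258 -0.0037] 0.55 [328. 231.]
side mouse [0.3575 0.4322 0.0038] 
[... 1034 characters left out ...]
1] 0.15 [366. 198.]
{'clock': 1.5, 'qpos': array([ 1.05399226e+00,  2.75913336e-01,  1.50491113e+00, -2.00654652e-05,
        1.36070407e+00, -1.21024923e-01]), 'qd': array([ 0.00093799,  0.00114143,  0.00141531, -0.00032537, -0.00120584,
       -0.0007799 ]), 'effort': array([ 1.92919630e-03, -4.16656458e+01, -2.46094143e+01, -3.88554281e-05,
        3.44267055e-04, -2.26857185e-05]), 'position': array([0.22171597, 0.53056292, 0.23131596]), 'ee_rot': array([1.93699668e-05, 1.96598478e-01, 9.80484083e-01, 2.73686779e-05]), 'contact_force': array([0.51501124, 0.37450385, 0.29417   ]), 'moment': array([ 0.02255514, -0.01172728, -0.03009179]), 'gripper_force': 0.0, 'width': 0.08549546361684313}
```

View images.

View pics/side0.png

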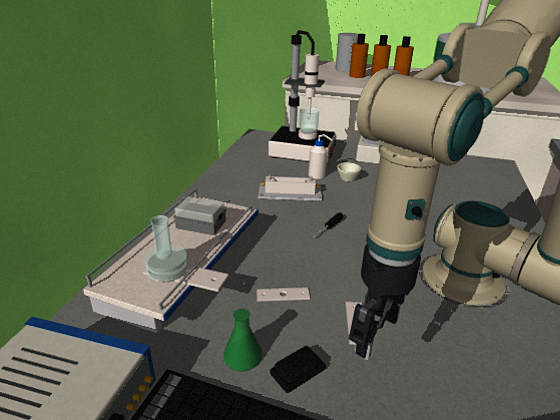

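View pics/top0.png

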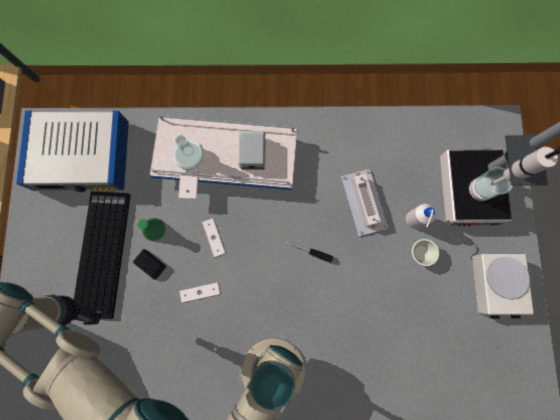

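Run:
```python
from h import *
for c in ['side','top']:
    im=np.load(c+'0.npy',allow_pickle=True).item(); w=cloud(im)
    T=np.linalg.inv(im['world_to_cam']); print(c,'cam',T[:3,3].round(3),im['fx'])
    # cover protruding end: region x .52-.66,y .24-.34,z .06-.09
    def box(a,b): return w[np.all((w>a)&(w<b),axis=2)]
    p=box([.5,.22,.055],[.66,.37,.084]); print('cover end',len(p),p.min(0).round(4),p.max(0).round(4),np.median(p,0).round(4))
    if len(p)>20:
        r=cv2.minAreaRect((p[:,:2]*1000).astype(np.float32)); print(r, np.percentile(p[:,2],[5,50,95]).round(4))
    p=box([.6,-.15,.055],[.9,.5,.076]); print('shelf', p.min(0).round(4),p.max(0).round(4)); r=cv2.minAreaRect((p[:,:2]*1000).astype(np.float32)); print(r)
    p=box([.45,-.46,.045],[.7,-.2,.062]); print('cell rim',len(p),p.min(0).round(4),p.max(0).round(4),cv2.minAreaRect((p[:,:2]*1000).astype(np.float32)),np.median(p,0))
    p=box([.45,-.46,.064],[.7,-.2,.08]); print('pins',p.round(3)[:20].tolist())
    p=box([.45,-.46,.005],[.72,-.2,.018]); print('foot',len(p),cv2.minAreaRect((p[:,:2]*1000).astype(np.float32)))
```

```text
side cam [0.247 1.029 0.741] 427.58758457405656
cover end 812 [0.5771 0.2202 0.0556] [0.6599 0.3697 0.0824] [0.6322 0.296  0.0761]
((618.5060424804688, 294.9013671875), (82.80023956298828, 149.50018310546875), 0.0275941863656044) [0.0614 0.0761 0.0788]
shelf [ 0.6001 -0.0915  0.055 ] [0.8834 0.4298 0.076 ]
((724.6902465820312, 170.64999389648438), (506.75555419921875, 274.6743469238281), 84.55657196044922)
cell rim 374 [ 0.4792 -0.3743  0.0453] [ 0.6689 -0.2866  0.0618] ((576.5364990234375, -332.73492431640625), (196.08428955078125, 57.25480270385742), 13.986957550048828) [ 0.57443995 -0.33072928  0.05381759]
pins [[0.645, -0.306, 0.079], [0.65, -0.309, 0.074], [0.648, -0.315, 0.071], [0.652, -0.318, 0.065], [0.647, -0.312, 0.068], [0.503, -0.348, 0.074], [0.65, -0.309, 0.065], [0.646, -0.309, 0.066], [0.507, -0.351, 0.068], [0.503, -0.347, 0.071], [0.499, -0.348, 0.071], [0.507, -0.35, 0.064], [0.503, -0.349, 0.066], [0.5, -0.353, 0.064]]
foot 574 ((584.97900390625, -328.4278564453125), (257.8830871582031, 268.1626281738281), 89.62503814697266)
top cam [ 0.269 -0.023  1.393] 391.356
[... 233 characters left out ...]
-0.0885  0.0552] [0.8794 0.4298 0.076 ]
((723.193359375, 171.36468505859375), (503.5699462890625, 273.52996826171875), 84.50093078613281)
cell rim 390 [ 0.4831 -0.3766  0.0451] [ 0.6669 -0.2925  0.0619] ((574.9965209960938, -333.79583740234375), (180.59307861328125, 46.03855514526367), 13.897170066833496) [ 0.57068085 -0.33421492  0.05346106]
pins [[0.651, -0.314, 0.066], [0.649, -0.316, 0.075], [0.647, -0.314, 0.069], [0.648, -0.318, 0.065], [0.643, -0.313, 0.07], [0.504, -0.349, 0.066], [0.504, -0.351, 0.07], [0.504, -0.355, 0.068], [0.5, -0.351, 0.071], [0.499, -0.353, 0.074]]
foot 1101 ((586.5281372070312, -328.0896301269531), (268.05902099609375, 253.70693969726562), 1.0745002031326294)
```

The pictures show the pile (beaker, two dishes) on the shelf around side pixel (165,255). The cover's end sticks out at side (207,278) / top (189,187). The two covers on the bench at top (213,238) and (199,293) look like smaller decoys. The cell is at top (365,200), yawed about 14°. Next I work out the move to a viewing spot.

```bash
cat >> h.py <<'E'
def delta(pos,yaw):
    """rows' numbers for TCP at pos, tool down, tool y-axis at world angle yaw(deg)+90, from measured pose"""
    s=manip.get_state(); r0=rot(s['ee_rot']); a=np.radians(yaw)
    Y=np.array([-np.sin(a),np.cos(a),0]); Z=np.array([0,0,-1.]); X=np.cross(Y,Z)
    r1=R.from_matrix(np.c_[X,Y,Z]); d=r0.inv().apply(np.array(pos)-s['position'])
    t=(r0.inv()*r1).as_rotvec(degrees=True)
    print('clock',round(s['clock'],2),'mm',(d*1000).round(1),'deg',t.round(2),'-> dpos',(d/.4).round(4),'turn',(t/30).round(4))
E
python3 - <<'E'
from h import *
delta([.575,.295,.30],-5.5)
for c in ['side','top']:
    im=np.load(c+'0.npy',allow_pickle=True).item(); w=cloud(im)
    def box(a,b): return w[np.all((w>a)&(w<b),axis=2)]
    p=box([.5,.22,.07],[.625,.37,.084]); print(len(p)); print(cv2.minAreaRect((p[:,:2]*1000).astype(np.float32)),np.percentile(p[:,2],[5,50,95]).round(4))
    for n in ('pin',):
        p=box([.45,-.46,.063],[.7,-.2,.08])
        for s in (0,1):
            q=p[(p[:,0]>.575)==bool(s)]; print('pin',q.mean(0).round(4))
E
```

```text
clock 1.5 mm [-416.8  -81.2  -68.7] deg [  0.     0.   -17.18] -> dpos [-1.042  -0.2029 -0.1717] turn [ 1.000e-04  1.000e-04 -5.725e-01]
357
((601.1323852539062, 291.27276611328125), (63.23591995239258, 47.64893341064453), 88.95011138916016) [0.0733 0.0765 0.0789]
pin [ 0.5032 -0.3495  0.0683]
pin [ 0.6483 -0.3112  0.0699]
233
((601.3524169921875, 291.8647766113281), (65.17682647705078, 47.25094223022461), 89.82585906982422) [0.071  0.0748 0.0792]
pin [ 0.5022 -0.3518  0.0697]
pin [ 0.6469 -0.3155  0.068 ]
```

>>> {"api": "carry_out", "payload": {
  "delta_pos": [
    [-0.1,-0.02,-0.1],
    [-0.2,-0.04,-0.17],
    [-0.3,-0.06,-0.17],
    [-0.4,-0.08,-0.17],
    [-0.5,-0.1,-0.17],
    [-0.6,-0.12,-0.17],
    [-0.7,-0.14,-0.17],
    [-0.8,-0.16,-0.17],
    [-0.9,-0.18,-0.17],
    [-0.95,-0.19,-0.17],
    [-0.98,-0.2,-0.17],
    [-0.98,-0.2,-0.17]
  ],
  "turn": [
    [0,0,-0.1],
    [0,0,-0.2],
    [0,0,-0.3],
    [0,0,-0.4],
    [0,0,-0.5],
    [0,0,-0.57],
    [0,0,-0.57],
    [0,0,-0.57],
    [0,0,-0.57],
    [0,0,-0.57],
    [0,0,-0.57],
    [0,0,-0.57]
  ],
  "claw": [-1,-1,-1,-1,-1,-1,-1,-1,-1,-1,-1,-1],
  "force": 80
}}

```text
clock: 2.7
position: [0.553, 0.305, 0.2989]
ee_rot: [-0.0, 0.049, 0.999, -0.0]
contact_force: [-0.4, 1.4, -0.5]
width: 0.0854
gripper_force: 0.0
```

```bash
cat >> h.py <<'E'
def edges(im,w,zlo,zhi,xlo,xhi,ylo,yhi):
    m=np.all((w>[xlo,ylo,zlo])&(w<[xhi,yhi,zhi]),axis=2); return w[m]
E
python3 - <<'E'
from h import *
im=manip.get_image('wrist'); save(im,'w1'); np.save('w1.npy',im,allow_pickle=True); w=cloud(im)
print(np.linalg.inv(im['world_to_cam'])[:3,3].round(3), manip.get_state()['position'].round(4))
for n in ['cover_mid','rail_mid','dish_low_mid','dish_high_mid','beaker_mid']:
    for d in manip.place_of('wrist',n)[:2]: print(n,np.round(d['point'],4),round(d['score'],2))
p=edges(im,w,.066,.083,.55,.66,.22,.37)
# edges in x slices
for x in np.arange(.575,.65,.006):
    q=p[abs(p[:,0]-x)<.003]
    if len(q)>5: print(round(x,3),np.percentile(q[:,1],[0,2,98,100]).round(4),np.median(q[:,2]).round(4),len(q))
for y in np.arange(.262,.322,.008):
    q=p[abs(p[:,1]-y)<.004]
    if len(q)>5: print('y',round(y,3),q[:,0].min().round(4),np.percentile(q[:,0],1).round(4))
E
```

```text
[0.473 0.313 0.441] [0.5519 0.306  0.2992]
cover_mid [0.6805 0.2887 0.0732] 0.88
cover_mid [0.4501 0.2123 0.0035] 0.59
rail_mid [0.652  0.176  0.0843] 0.7
rail_mid [0.7533 0.1738 0.0024] 0.38
dish_low_mid [0.6808 0.291  0.0729] 0.18
dish_high_mid [0.7263 0.2863 0.1052] 0.95
dish_high_mid [0.4835 0.4219 0.001 ] 0.48
beaker_mid [0.7388 0.2831 0.1667] 0.84
0.581 [0.2634 0.2646 0.3215 0.3233] 0.0756 310
0.587 [0.2632 0.2644 0.3222 0.3232] 0.0758 336
0.593 [0.2629 0.264  0.3216 0.3227] 0.0759 324
0.599 [0.2627 0.264  0.3212 0.3223] 0.0758 305
0.605 [0.2626 0.2635 0.3215 0.3226] 0.0759 269
0.611 [0.2623 0.2636 0.3213 0.3223] 0.0758 320
0.617 [0.2625 0.2636 0.3207 0.3218] 0.0758 307
0.623 [0.2619 0.2632 0.3203 0.3214] 0.0758 304
0.629 [0.262  0.2631 0.3207 0.3219] 0.0758 298
0.635 [0.2617 0.2628 0.3203 0.3214] 0.0758 296
0.641 [0.2201 0.2218 0.3197 0.321 ] 0.0755 378
0.647 [0.2206 0.2224 0.319  0.3215] 0.0751 472
y 0.262 0.5791 0.5793
y 0.27 0.5788 0.5792
y 0.278 0.5794 0.5798
y 0.286 0.5796 0.5798
y 0.294 0.5797 0.5802
y 0.302 0.5798 0.5804
y 0.31 0.5805 0.5807
y 0.318 0.5805 0.5809
```

View pics/w1.png

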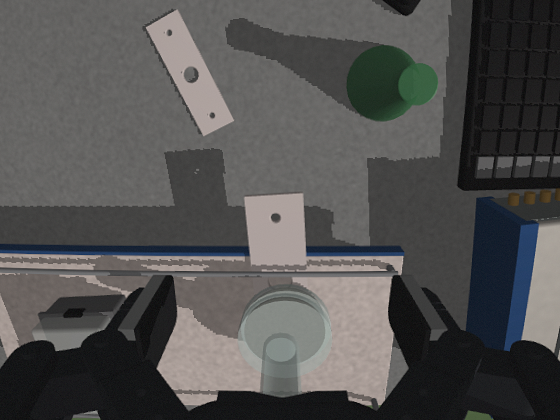

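The wrist picture shows the cover's end at pixels (245–307,195–265) with its hole at (276,217), and the pile upright behind the rail at (285,330). The cover's yaw is about -1.9° and the middle of its end is at (0.579, 0.293).

Run:
```python
from h import *
im=np.load('w1.npy',allow_pickle=True).item(); w=cloud(im)
p=w.reshape(-1,3); p=p[(p[:,2]>.064)&(p[:,2]<.074)&(p[:,0]>.6)]
L=[]
for y in list(np.arange(.1,.25,.01))+list(np.arange(.335,.40,.01)):
    q=p[abs(p[:,1]-y)<.004]
    if len(q)>5: L.append((y,np.percentile(q[:,0],1)))
L=np.array(L); f=np.polyfit(L[:,0],L[:,1],1); print(L.round(4).tolist()); print('slope deg',np.degrees(np.arctan(f[0])), 'edge x at .292',np.polyval(f,.292))
q=w.reshape(-1,3); q=q[(q[:,2]>.105)&(q[:,2]<.13)&(q[:,0]>.62)&(abs(q[:,1]-.29)<.07)]; print('dish top',q.min(0).round(4),q.max(0).round(4))
delta([.597,.2925,.05],-1.9)
```

```text
[[0.1, 0.6279], [0.11, 0.6295], [0.12, 0.6305], [0.13, 0.6311], [0.14, 0.6323], [0.15, 0.6332], [0.16, 0.6343], [0.17, 0.6351], [0.18, 0.6363], [0.19, 0.6372], [0.2, 0.638], [0.21, 0.6391], [0.22, 0.6398], [0.23, 0.6406], [0.24, 0.6421], [0.335, 0.6517], [0.345, 0.6531], [0.355, 0.6534], [0.365, 0.6541], [0.375, 0.6549], [0.385, 0.6562], [0.395, 0.6573]]
slope deg 5.615152804059733 edge x at .292 0.6471463036950658
dish top [0.6776 0.2403 0.105 ] [0.7756 0.3396 0.13  ]
clock 3.0 mm [-46.8  -9.9 249.7] deg [ 0.03  0.   -3.57] -> dpos [-0.1169 -0.0247  0.6243] turn [ 0.0011  0.     -0.1191]
```

>>> {"api": "carry_out", "payload": {
  "delta_pos": [
    [-0.06,-0.015,0.1],
    [-0.117,-0.025,0.2],
    [-0.117,-0.025,0.3],
    [-0.117,-0.025,0.4],
    [-0.117,-0.025,0.46],
    [-0.117,-0.025,0.51],
    [-0.117,-0.025,0.55],
    [-0.117,-0.025,0.59],
    [-0.117,-0.025,0.615],
    [-0.117,-0.025,0.625],
    [-0.117,-0.025,0.625]
  ],
  "turn": [
    [0,0,-0.12],
    [0,0,-0.12],
    [0,0,-0.12],
    [0,0,-0.12],
    [0,0,-0.12],
    [0,0,-0.12],
    [0,0,-0.12],
    [0,0,-0.12],
    [0,0,-0.12],
    [0,0,-0.12],
    [0,0,-0.12]
  ],
  "claw": [-1,-1,-1,-1,-1,-1,-1,-1,-1,-1,-1]
}}

```text
clock: 4.1
position: [0.5978, 0.2914, 0.0491]
ee_rot: [-0.0, 0.017, 1.0, -0.0]
contact_force: [-0.0, -0.4, -1.1]
width: 0.0859
gripper_force: 0.0
```

>>> {"api": "carry_out", "payload": {
  "delta_pos": [
    [0,0,0],
    [0,0,0],
    [0,0,0],
    [0,0,0],
    [0,0,0],
    [0,0,0],
    [0,0,0],
    [0,0,0]
  ],
  "turn": [
    [0,0,0],
    [0,0,0],
    [0,0,0],
    [0,0,0],
    [0,0,0],
    [0,0,0],
    [0,0,0],
    [0,0,0]
  ],
  "claw": [-0.6,-0.5,-0.45,-0.4,-0.35,-0.3,-0.2,0.0],
  "force": 40
}}

```text
clock: 4.9
position: [0.5987, 0.2915, 0.0501]
ee_rot: [0.001, 0.017, 1.0, 0.0]
contact_force: [-1.0, 1.5, 5.4]
width: 0.0591
gripper_force: 42.0
```

Run:
```python
from h import *
im=manip.get_image('wrist'); save(im,'w2'); np.save('w2.npy',im,allow_pickle=True); w=cloud(im)
s=manip.get_state(); print(s['position'].round(4),s['contact_force'].round(2),s['width'],s['gripper_force'],rot(s['ee_rot']).as_matrix().round(3).tolist())
for n in ['dish_low_mid','dish_high_mid','beaker_mid']:
  for c in ('wrist','side'):
    for d in manip.place_of(c,n)[:1]: print(n,c,np.round(d['point'],4),round(d['score'],2))
```

```text
[0.5986 0.2915 0.0501] [-0.44  0.87  5.61] 0.059209557071601554 42.00140565633774 [[-0.999, 0.034, 0.001], [0.034, 0.999, 0.001], [-0.001, 0.001, -1.0]]
dish_low_mid side [0.7276 0.2922 0.0857] 0.84
dish_high_mid side [0.7278 0.2903 0.1051] 0.93
beaker_mid side [0.7348 0.2843 0.1704] 0.82
```

View pics/w2.png

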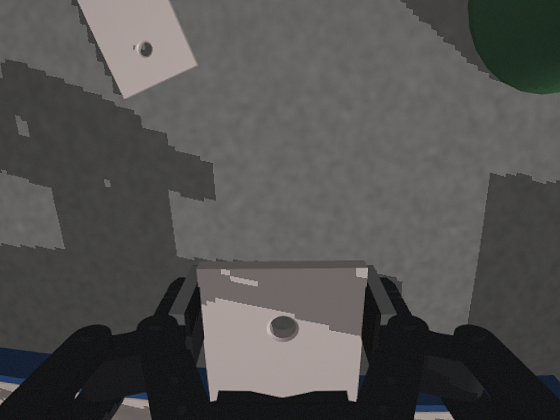

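The cover is gripped at width 59 mm, with its end and hole at pixel (284,327). The tool presses down with about 5 N, so I lift it about 1 mm, then pull slowly along the shelf's normal.

>>> {"api": "carry_out", "payload": {
  "delta_pos": [
    [0,0,-0.002],
    [0,0,-0.003],
    [0.0025,0.0002,-0.003],
    [0.006,0.0004,-0.003],
    [0.011,0.0007,-0.003],
    [0.016,0.001,-0.003],
    [0.021,0.0013,-0.003],
    [0.026,0.0017,-0.003],
    [0.031,0.002,-0.003],
    [0.036,0.0023,-0.003],
    [0.041,0.0026,-0.003],
    [0.046,0.003,-0.003]
  ],
  "turn": [
    [0,0,0],
    [0,0,0],
    [0,0,0],
    [0,0,0],
    [0,0,0],
    [0,0,0],
    [0,0,0],
    [0,0,0],
    [0,0,0],
    [0,0,0],
    [0,0,0],
    [0,0,0]
  ],
  "claw": [0,0,0,0,0,0,0,0,0,0,0,0],
  "force": 60
}}

```text
clock: 6.45
position: [0.5798, 0.293, 0.0506]
ee_rot: [0.0, 0.017, 1.0, 0.0]
contact_force: [5.4, -0.3, 1.8]
width: 0.0585
gripper_force: 64.3
```

Run:
```python
from h import *
im=manip.get_image('side')
s=manip.get_state(); print(s['clock'],s['position'].round(4),s['contact_force'].round(2),s['width'],s['gripper_force'])
w=cloud(im); q=w.reshape(-1,3); 
for lo,hi in((.08,.096),(.098,.116),(.12,.21)):
    p=q[(q[:,2]>lo)&(q[:,2]<hi)&(q[:,0]>.65)&(q[:,0]<.85)&(abs(q[:,1]-.29)<.065)]; print(lo,len(p),p.min(0).round(3),p.max(0).round(3))
for n in ['dish_low_mid','dish_high_mid','beaker_mid']:
    for d in manip.place_of('side',n)[:1]: print(n,np.round(d['point'],4),round(d['score'],2))
```

```text
6.5 [0.5794 0.293  0.0506] [ 3.99 -0.42  1.65] 0.05852201850710876 64.32135879993439
0.08 342 [0.656 0.225 0.08 ] [0.765 0.354 0.096]
0.098 356 [0.668 0.237 0.098] [0.769 0.342 0.116]
0.12 609 [0.704 0.265 0.12 ] [0.743 0.307 0.21 ]
dish_low_mid [0.7199 0.2904 0.0869] 0.62
dish_high_mid [0.7184 0.2924 0.1029] 0.92
beaker_mid [0.7241 0.2863 0.1681] 0.67
```

>>> {"api": "carry_out", "payload": {
  "delta_pos": [
    [0.005,0.0003,0],
    [0.01,0.0006,0],
    [0.016,0.001,0],
    [0.022,0.0014,0],
    [0.028,0.0018,0],
    [0.034,0.0022,0],
    [0.04,0.0026,0],
    [0.045,0.0029,0],
    [0.05,0.0032,0],
    [0.053,0.0034,0],
    [0.053,0.0034,0],
    [0.053,0.0034,0]
  ],
  "turn": [
    [0,0,0],
    [0,0,0],
    [0,0,0],
    [0,0,0],
    [0,0,0],
    [0,0,0],
    [0,0,0],
    [0,0,0],
    [0,0,0],
    [0,0,0],
    [0,0,0],
    [0,0,0]
  ],
  "claw": [0,0,0,0,0,0,0,0,0,0,0,0]
}}

```text
clock: 7.85
position: [0.5583, 0.2951, 0.0504]
ee_rot: [-0.0, 0.017, 1.0, 0.0]
contact_force: [3.9, 0.4, 2.4]
width: 0.0586
gripper_force: 64.3
```

Run:
```python
from h import *
im=manip.get_image('side'); save(im,'s3')
s=manip.get_state(); print(s['clock'],s['position'].round(4),s['contact_force'].round(2),s['width'],s['gripper_force'])
w=cloud(im); q=w.reshape(-1,3); 
for lo,hi in((.08,.096),(.098,.116),(.12,.21)):
    p=q[(q[:,2]>lo)&(q[:,2]<hi)&(q[:,0]>.65)&(q[:,0]<.85)&(abs(q[:,1]-.29)<.065)]; print(lo,len(p),p.min(0).round(3),p.max(0).round(3))
w=cloud(manip.get_image('wrist')); p=edges(im,w,.06,.083,.5,.6,.22,.37); print('cover end',p[:,0].min(), len(p))
for n in ['dish_low_mid','dish_high_mid','beaker_mid']:
    for d in manip.place_of('side',n)[:1]: print(n,np.round(d['point'],4),round(d['score'],2))
c=cv2.imread('pics/s3.png')[200:330,100:340]; cv2.imwrite('pics/s3c.png',cv2.resize(c,None,fx=3,fy=3))
```

```text
7.9 [0.5582 0.2951 0.0504] [4.05 0.22 0.81] 0.05857101747424688 64.33559864759445
0.08 337 [0.657 0.225 0.081] [0.763 0.355 0.096]
0.098 345 [0.668 0.239 0.098] [0.768 0.342 0.116]
0.12 616 [0.698 0.265 0.12 ] [0.759 0.333 0.21 ]
cover end 0.5375994632914101 22847
dish_high_mid [0.7179 0.2871 0.1054] 0.73
beaker_mid [0.7247 0.2832 0.1697] 0.91
```

View pics/s3c.png

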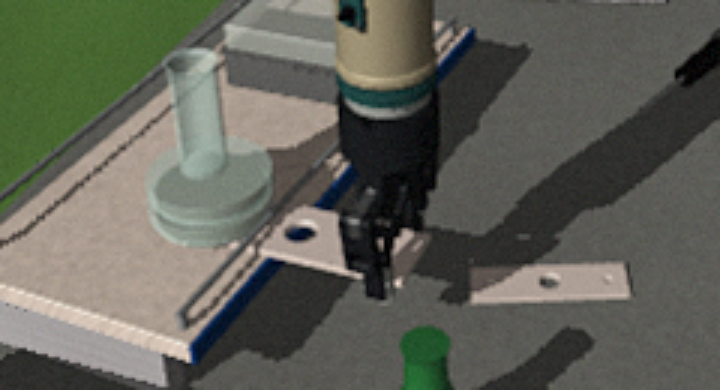

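The pile stands upright against the rail (crop pixels 150–270, 50–240). The cover sticks out about 110 mm and its middle hole is at (300,232), past the edge. I regrasp near its middle while the pile still holds it down.

>>> {"api": "carry_out", "payload": {
  "delta_pos": [
    [0,0,0],
    [0,0,0],
    [0,0,0],
    [-0.03,0,0],
    [-0.08,0,0],
    [-0.12,0,0],
    [-0.15,0,0],
    [-0.158,0,0],
    [-0.158,0,0],
    [-0.158,0,0]
  ],
  "turn": [
    [0,0,0],
    [0,0,0],
    [0,0,0],
    [0,0,0],
    [0,0,0],
    [0,0,0],
    [0,0,0],
    [0,0,0],
    [0,0,0],
    [0,0,0]
  ],
  "claw": [-0.5,-0.7,-0.8,-0.8,-0.8,-0.8,-0.8,-0.8,-0.8,-0.8],
  "force": 30
}}

```text
clock: 9.1
position: [0.621, 0.2928, 0.0502]
ee_rot: [-0.001, 0.017, 1.0, -0.0]
contact_force: [-0.8, -1.1, 0.6]
width: 0.0767
gripper_force: 0.0
```

Run:
```python
from h import *
s=manip.get_state(); print(s['clock'],s['position'].round(4),s['contact_force'].round(2),s['width'],s['gripper_force'])
im=manip.get_image('wrist'); save(im,'w4'); w=cloud(im); p=edges(im,w,.06,.09,.5,.66,.22,.37)
for x in np.arange(.54,.65,.012):
    q=p[abs(p[:,0]-x)<.004]
    if len(q)>5: print(round(x,3),np.percentile(q[:,1],[0,2,98,100]).round(4),np.median(q[:,2]).round(4),len(q))
print(p[:,0].min())
im=manip.get_image('side')
for n in ['dish_low_mid','dish_high_mid','beaker_mid']:
    for d in manip.place_of('side',n)[:1]: print(n,np.round(d['point'],4),round(d['score'],2))
```

```text
9.1 [0.621  0.2928 0.0502] [-0.85 -1.1   0.6 ] 0.07665202529382599 0.0
0.54 [0.2655 0.2667 0.3242 0.3259] 0.0757 3122
0.552 [0.2652 0.2667 0.3241 0.3254] 0.0757 5103
0.564 [0.2648 0.266  0.3241 0.3253] 0.0757 4072
0.576 [0.2645 0.2659 0.3235 0.3248] 0.0758 4313
0.588 [0.264  0.2656 0.3231 0.3247] 0.0758 3933
0.6 [0.2639 0.2653 0.3229 0.3242] 0.0757 3582
0.612 [0.2404 0.2426 0.3437 0.3455] 0.0759 6151
0.624 [0.2538 0.2542 0.3315 0.3319] 0.0757 3729
0.636 [0.2628 0.2638 0.331  0.3317] 0.0757 1620
0.648 [0.2456 0.2488 0.335  0.3383] 0.0703 4523
0.5388173513661173
dish_low_mid [0.7187 0.2918 0.0856] 0.62
dish_high_mid [0.7158 0.2944 0.1074] 0.7
beaker_mid [0.723  0.2832 0.1698] 0.92
```

>>> {"api": "carry_out", "payload": {
  "delta_pos": [
    [0,0,0],
    [0,0,0],
    [0,0,0],
    [0,0,0],
    [0,0,-0.001],
    [0,0,-0.002],
    [0,0,-0.003],
    [0,0,-0.003]
  ],
  "turn": [
    [0,0,0],
    [0,0,0],
    [0,0,0],
    [0,0,0],
    [0,0,0],
    [0,0,0],
    [0,0,0],
    [0,0,0]
  ],
  "claw": [-0.5,-0.45,-0.4,-0.3,-0.2,-0.1,0,0],
  "force": 30
}}

```text
clock: 10.15
position: [0.6218, 0.293, 0.0513]
ee_rot: [-0.0, 0.017, 1.0, 0.0]
contact_force: [-0.1, 1.7, -2.4]
width: 0.0589
gripper_force: 32.7
```

>>> {"api": "carry_out", "payload": {
  "delta_pos": [
    [0,0,0],
    [0.003,0.0002,0],
    [0.007,0.0005,0],
    [0.012,0.0008,0],
    [0.017,0.0011,0],
    [0.022,0.0014,0]
  ],
  "turn": [
    [0,0,0],
    [0,0,0],
    [0,0,0],
    [0,0,0],
    [0,0,0],
    [0,0,0]
  ],
  "claw": [0,0,0,0,0,0],
  "force": 60
}}

```text
clock: 10.75
position: [0.6131, 0.2936, 0.0519]
ee_rot: [0.0, 0.017, 1.0, -0.0]
contact_force: [3.1, -0.7, -1.1]
width: 0.0583
gripper_force: 64.7
```

```bash
cat >> h.py <<'E'
def look():
    s=manip.get_state(); print(round(s['clock'],2),s['position'].round(4),s['contact_force'].round(2),s['moment'].round(3),round(s['width'],4),s['gripper_force'].round(1))
    im=manip.get_image('side')
    q=cloud(im).reshape(-1,3)
    for lo,hi in((.098,.116),(.13,.16),(.18,.21)):
        p=q[(q[:,2]>lo)&(q[:,2]<hi)&(q[:,0]>.66)&(q[:,0]<.8)&(abs(q[:,1]-.29)<.065)]; print(lo,len(p),p.min(0).round(3),p.max(0).round(3))
    for n in ['dish_low_mid','dish_high_mid','beaker_mid']:
        for d in manip.place_of('side',n)[:1]: print(n,np.round(d['point'],4),round(d['score'],2))
    return im
E
python3 - <<'E'
from h import *
look()
E
```

```text
Traceback (most recent call last):
  File "h.py", line 27, in look
    s=manip.get_state(); print(round(s['clock'],2),s['position'].round(4),s['contact_force'].round(2),s['moment'].round(3),round(s['width'],4),s['gripper_force'].round(1))
                                                                                                                                               ^^^^^^^^^^^^^^^^^^^^^^^^
AttributeError: 'float' object has no attribute 'round'
```

>>> {"api": "carry_out", "payload": {
  "delta_pos": [
    [0.004,0.0003,0],
    [0.009,0.0006,0],
    [0.014,0.0009,0],
    [0.019,0.0012,0],
    [0.024,0.0015,0],
    [0.029,0.0019,0],
    [0.034,0.0022,0],
    [0.039,0.0025,0],
    [0.044,0.0028,0],
    [0.049,0.0031,0],
    [0.054,0.0035,0],
    [0.059,0.0038,0]
  ],
  "turn": [
    [0,0,0],
    [0,0,0],
    [0,0,0],
    [0,0,0],
    [0,0,0],
    [0,0,0],
    [0,0,0],
    [0,0,0],
    [0,0,0],
    [0,0,0],
    [0,0,0],
    [0,0,0]
  ],
  "claw": [0,0,0,0,0,0,0,0,0,0,0,0]
}}

```text
clock: 11.95
position: [0.5898, 0.2961, 0.0518]
ee_rot: [0.0, 0.017, 1.0, 0.0]
contact_force: [4.4, 0.2, -0.9]
width: 0.0585
gripper_force: 64.8
```

```bash
sed -i "s/s\['gripper_force'\].round(1)/s['gripper_force']/" h.py
python3 - <<'E'
from h import *
look()
E
```

```text
11.95 [0.5898 0.2961 0.0518] [ 4.42  0.21 -0.88] [-0.109 -0.673 -0.035] 0.0585 64.75414305925369
0.098 373 [0.668 0.244 0.098] [0.769 0.341 0.116]
0.13 177 [0.705 0.274 0.13 ] [0.743 0.305 0.159]
0.18 254 [0.706 0.265 0.18 ] [0.744 0.305 0.21 ]
dish_low_mid [0.7165 0.2898 0.0873] 0.65
dish_high_mid [0.7209 0.2894 0.1072] 0.81
beaker_mid [0.7229 0.2825 0.1691] 0.69
```

>>> {"api": "carry_out", "payload": {
  "delta_pos": [
    [0.004,0.0003,0],
    [0.009,0.0006,0],
    [0.014,0.0009,0],
    [0.019,0.0012,0],
    [0.024,0.0015,0],
    [0.029,0.0019,0],
    [0.034,0.0022,0],
    [0.039,0.0025,0],
    [0.044,0.0028,0],
    [0.049,0.0031,0],
    [0.054,0.0035,0],
    [0.059,0.0038,0]
  ],
  "turn": [
    [0,0,0],
    [0,0,0],
    [0,0,0],
    [0,0,0],
    [0,0,0],
    [0,0,0],
    [0,0,0],
    [0,0,0],
    [0,0,0],
    [0,0,0],
    [0,0,0],
    [0,0,0]
  ],
  "claw": [0,0,0,0,0,0,0,0,0,0,0,0]
}}

```text
clock: 13.35
position: [0.5655, 0.2984, 0.0516]
ee_rot: [-0.0, 0.017, 1.0, -0.0]
contact_force: [0.9, -0.5, -1.4]
width: 0.0587
gripper_force: 64.8
```

Run:
```python
from h import *
im=look(); save(im,'s5')
c=cv2.imread('pics/s5.png')[200:330,100:340]; cv2.imwrite('pics/s5c.png',cv2.resize(c,None,fx=3,fy=3))
```

```text
13.35 [0.5655 0.2984 0.0516] [ 0.95 -0.46 -1.41] [ 0.006 -0.056 -0.034] 0.0587 64.78914722800255
0.098 619 [0.669 0.237 0.098] [0.771 0.341 0.116]
0.13 188 [0.709 0.27  0.13 ] [0.746 0.304 0.16 ]
0.18 272 [0.712 0.265 0.18 ] [0.752 0.305 0.21 ]
dish_low_mid [0.7193 0.2897 0.0835] 0.85
dish_high_mid [0.719  0.2894 0.1037] 0.82
beaker_mid [0.7322 0.2815 0.1648] 0.8
```

View pics/s5c.png

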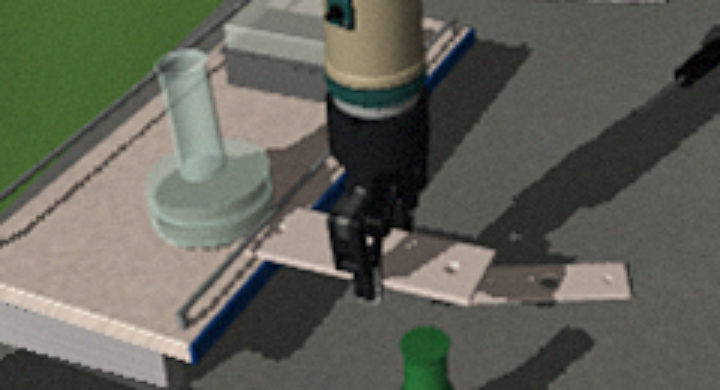

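The pile has tipped back slightly (beaker at crop (190,115) leans a few degrees) and still stands. I keep pulling slowly.

>>> {"api": "carry_out", "payload": {
  "delta_pos": [
    [0.004,0.0003,0],
    [0.008,0.0005,0],
    [0.013,0.0008,0],
    [0.018,0.0012,0],
    [0.023,0.0015,0],
    [0.028,0.0018,0],
    [0.033,0.0021,0],
    [0.038,0.0025,0],
    [0.043,0.0028,0],
    [0.048,0.0031,0],
    [0.053,0.0034,0],
    [0.058,0.0037,0]
  ],
  "turn": [
    [0,0,0],
    [0,0,0],
    [0,0,0],
    [0,0,0],
    [0,0,0],
    [0,0,0],
    [0,0,0],
    [0,0,0],
    [0,0,0],
    [0,0,0],
    [0,0,0],
    [0,0,0]
  ],
  "claw": [0,0,0,0,0,0,0,0,0,0,0,0]
}}

```text
clock: 14.75
position: [0.5426, 0.3007, 0.0517]
ee_rot: [-0.0, 0.017, 1.0, 0.0]
contact_force: [-0.0, -0.3, -1.5]
width: 0.0581
gripper_force: 64.8
```

Run:
```python
from h import *
look()
```

```text
14.75 [0.5426 0.3007 0.0517] [-0.02 -0.29 -1.51] [-0.028 -0.035 -0.03 ] 0.0581 64.79742720723152
0.098 826 [0.667 0.238 0.098] [0.769 0.34  0.116]
0.13 183 [0.704 0.273 0.13 ] [0.742 0.303 0.16 ]
0.18 285 [0.703 0.258 0.18 ] [0.745 0.301 0.21 ]
dish_low_mid [0.7159 0.292  0.0811] 0.65
dish_high_mid [0.7165 0.2883 0.1007] 0.59
beaker_mid [0.7268 0.2783 0.1648] 0.8
```

The pile has settled level on the shelf behind the rail. I pull the cover clear, lift it and carry it towards the cell.

>>> {"api": "carry_out", "payload": {
  "delta_pos": [
    [0.03,0.002,0],
    [0.07,0.004,0],
    [0.11,0.007,-0.01],
    [0.12,0.007,-0.08],
    [0.12,0,-0.18],
    [0.12,-0.06,-0.28],
    [0.12,-0.15,-0.35],
    [0.12,-0.25,-0.37],
    [0.12,-0.36,-0.37],
    [0.12,-0.47,-0.37],
    [0.12,-0.58,-0.37],
    [0.12,-0.68,-0.37]
  ],
  "turn": [
    [0,0,0],
    [0,0,0],
    [0,0,0],
    [0,0,0],
    [0,0,0],
    [0,0,0],
    [0,0,0],
    [0,0,0],
    [0,0,-0.1],
    [0,0,-0.2],
    [0,0,-0.3],
    [0,0,-0.4]
  ],
  "claw": [0,0,0,0,0,0,0,0,0,0,0,0]
}}

```text
clock: 16.15
position: [0.4841, 0.0292, 0.2001]
ee_rot: [0.0, -0.089, 0.996, -0.0]
contact_force: [0.7, -0.0, -1.1]
width: 0.0583
gripper_force: 65.0
```

Run:
```python
from h import *
im=look()
# cell now unobstructed? re-measure with wrist too
im=manip.get_image('wrist'); np.save('w6.npy',im,allow_pickle=True); save(im,'w6'); w=cloud(im)
s=manip.get_state(); r=rot(s['ee_rot']); q=r.inv().apply(w.reshape(-1,3)-s['position'])  # tool frame
p=q[(q[:,2]>-.035)&(q[:,2]<-.012)&(abs(q[:,1])<.045)&(q[:,0]>.02)&(q[:,0]<.12)]
print('plate pts',len(p))
for x in np.arange(.03,.09,.008):
    k=p[abs(p[:,0]-x)<.003]; print(round(x,3),np.percentile(k[:,1],[0.5,99.5]).round(4),np.median(k[:,2]).round(4))
for y in (-.02,-.01,0,.01,.02):
    k=p[abs(p[:,1]-y)<.003]; print('end',y,np.percentile(k[:,0],99.5).round(4))
delta([.575,-.332,.17],14.1)
```

```text
16.15 [0.4841 0.0292 0.2001] [ 0.69 -0.05 -1.07] [ 0.04  -0.021  0.016] 0.0583 64.9508772790432
0.098 820 [0.668 0.239 0.098] [0.77  0.34  0.116]
0.13 185 [0.705 0.271 0.13 ] [0.741 0.304 0.16 ]
0.18 292 [0.704 0.263 0.18 ] [0.748 0.303 0.21 ]
dish_high_mid [0.7181 0.2914 0.0962] 0.77
beaker_mid [0.7225 0.2834 0.1649] 0.61
plate pts 34308
0.03 [-0.0306  0.0289] -0.0247
0.038 [-0.0306  0.0288] -0.0248
0.046 [-0.0306  0.0288] -0.0248
0.054 [-0.0308  0.0288] -0.0248
0.062 [-0.0306  0.0287] -0.0248
0.07 [-0.0307  0.0287] -0.0248
0.078 [-0.0308  0.0285] -0.0249Traceback (most recent call last):
  File "<stdin>", line 9, in <module>
    return _quantile_unchecked(
        a, q, axis, out, overwrite_input, method, keepdims, weights)
    return _ureduce(a,
                    func=_quantile_ureduce_func,
    ...<5 lines>...
                    overwrite_input=overwrite_input,
                    method=method)
    r = func(a, **kwargs)
    result = _quantile(arr,
                       quantiles=q,
    ...<2 lines>...
                       out=out,
                       weights=wgt)
    slices_having_nans = np.isnan(arr[-1, ...])
                                  ~~~^^^^^^^^^
IndexError: index -1 is out of bounds for axis 0 with size 0
```

View pics/w6.png

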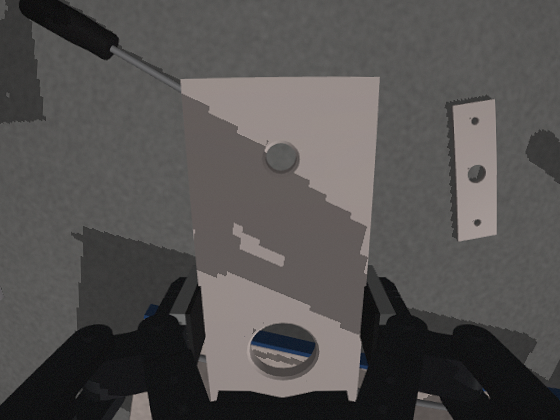

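The plate sits level and square in the gripper. Its end hole is at pixel (281,157) and its middle hole at (284,351). Next I pick a pose from which the wrist camera sees both pins beside the plate.

```bash
cat >> h.py <<'E'
def toolpose(pos,yaw):
    a=np.radians(yaw); Y=np.array([-np.sin(a),np.cos(a),0]); Z=np.array([0,0,-1.]); X=np.cross(Y,Z)
    T=np.eye(4); T[:3,:3]=np.c_[X,Y,Z]; T[:3,3]=pos; return T
def pix_on_plane(im,uv,z):
    K=np.array([[im['fx'],0,im['cx']],[0,im['fy'],im['cy']],[0,0,1]])
    s=cv2.undistortPoints(np.array([[uv]],float),K,np.array([im['k1'],0,0,0,0]))[0,0]
    T=np.linalg.inv(im['world_to_cam']); d=T[:3,:3]@np.r_[s,1]; o=T[:3,3]; return o+d*(z-o[2])/d[2]
E
python3 - <<'E'
from h import *
im=np.load('w6.npy',allow_pickle=True).item(); s=manip.get_state()
T=np.eye(4); T[:3,:3]=rot(s['ee_rot']).as_matrix(); T[:3,3]=s['position']
# holes via blob of depth/edges
ztop=s['position'][2]+.0248
w=cloud(im)
g=cv2.cvtColor(im['image'],cv2.COLOR_RGB2GRAY)
deep=((w[:,:,2]<ztop-.02)).astype(np.uint8)
n,l,st,ce=cv2.connectedComponentsWithStats(deep)
for i in range(1,n):
    x,y,ww,hh,a=st[i]
    if 200<a<8000 and 180<ce[i][0]<380: print('hole',ce[i].round(1),st[i],(np.linalg.inv(T)@np.r_[pix_on_plane(im,ce[i],ztop),1])[:3].round(4))
for uv in ((281,157),(284,351)): print(uv,(np.linalg.inv(T)@np.r_[pix_on_plane(im,uv,ztop),1])[:3].round(4))
print('end',(np.linalg.inv(T)@np.r_[pix_on_plane(im,(281,78),ztop),1])[:3].round(4))
C=im['world_to_cam']@T  # tool->cam
pins=np.array([[.5027,-.3505,.073],[.6476,-.3134,.073]])
c=np.array([.575,-.332,0]); a=np.radians(14.1); ux=np.array([np.cos(a),np.sin(a),0]); uy=np.array([-np.sin(a),np.cos(a),0])
for dx in (0,.05,.1,.15):
  for dy in (.11,.14,-.12):
    P=toolpose(c+ux*dx+uy*dy+[0,0,.2],14.1); m=dict(im); m['world_to_cam']=C@np.linalg.inv(P)
    print(dx,dy,proj(m,pins).round(0).tolist(),P[:3,3].round(3))
E
```

```text
hole [280.8 156.4] [266 143  30  28 627] [ 0.0583 -0.0008 -0.0248]
hole [282.5 344.7] [ 251  323   64   44 2201] [-0.0138 -0.0004 -0.0248]
hole [203.9 370.6] [197 343  14  59 319] [-0.0267 -0.0315 -0.0248]
hole [361.8 367.6] [357 343  12  52 232] [-0.0254  0.0309 -0.0248]
(281, 157) [ 0.0581 -0.0008 -0.0248]
(284, 351) [-0.0168  0.0002 -0.0248]
end [ 0.0821 -0.0007 -0.0248]
0 0.11 [[126.0, 94.0], [150.0, 283.0]] [ 0.548 -0.225  0.2  ]
0 0.14 [[86.0, 96.0], [115.0, 282.0]] [ 0.541 -0.196  0.2  ]
0 -0.12 [[452.0, 94.0], [429.0, 282.0]] [ 0.604 -0.448  0.2  ]
0.05 0.11 [[120.0, 20.0], [142.0, 226.0]] [ 0.597 -0.213  0.2  ]
0.05 0.14 [[78.0, 22.0], [105.0, 226.0]] [ 0.589 -0.184  0.2  ]
0.05 -0.12 [[459.0, 20.0], [437.0, 226.0]] [ 0.653 -0.436  0.2  ]
0.1 0.11 [[114.0, -58.0], [135.0, 163.0]] [ 0.645 -0.201  0.2  ]
0.1 0.14 [[72.0, -54.0], [96.0, 164.0]] [ 0.638 -0.172  0.2  ]
0.1 -0.12 [[464.0, -58.0], [445.0, 163.0]] [ 0.701 -0.424  0.2  ]
0.15 0.11 [[113.0, -134.0], [127.0, 94.0]] [ 0.694 -0.189  0.2  ]
0.15 0.14 [[71.0, -128.0], [87.0, 95.0]] [ 0.686 -0.16   0.2  ]
0.15 -0.12 [[466.0, -133.0], [453.0, 94.0]] [ 0.75  -0.412  0.2  ]
```

Run:
```python
from h import *
delta([.564,-.206,.2],14.1)
```

```text
clock 16.4 mm [ -36.9 -247.2   -0.3] deg [ 0.05  0.02 -4.13] -> dpos [-0.0923 -0.618  -0.0008] turn [ 0.0018  0.0006 -0.1377]
```

>>> {"api": "carry_out", "payload": {
  "delta_pos": [
    [-0.01,-0.08,0],
    [-0.03,-0.18,0],
    [-0.05,-0.29,0],
    [-0.07,-0.4,0],
    [-0.09,-0.5,0],
    [-0.092,-0.57,0],
    [-0.092,-0.61,0],
    [-0.092,-0.618,0],
    [-0.092,-0.618,0],
    [-0.092,-0.618,0]
  ],
  "turn": [
    [0,0,-0.03],
    [0,0,-0.06],
    [0,0,-0.09],
    [0,0,-0.12],
    [0,0,-0.137],
    [0,0,-0.137],
    [0,0,-0.137],
    [0,0,-0.137],
    [0,0,-0.137],
    [0,0,-0.137]
  ],
  "claw": [0,0,0,0,0,0,0,0,0,0]
}}

```text
clock: 17.4
position: [0.5644, -0.2045, 0.1997]
ee_rot: [-0.0, -0.124, 0.992, 0.001]
contact_force: [1.0, 0.1, -1.8]
width: 0.0585
gripper_force: 65.1
```

Run:
```python
from h import *
im=manip.get_image('wrist'); np.save('w7.npy',im,allow_pickle=True); save(im,'w7'); w=cloud(im)
s=manip.get_state(); print(s['position'].round(4),s['ee_rot'].round(4))
for n in ['cell_seat','cell']:
    for d in manip.place_of('wrist',n)[:2]: print(n,np.round(d['point'],4),round(d['score'],2))
q=w.reshape(-1,3); q=q[(abs(q[:,0]-.575)<.12)&(abs(q[:,1]+.332)<.06)]
p=q[(q[:,2]>.062)&(q[:,2]<.082)]; 
for sg in (0,1):
    k=p[(p[:,0]>.575)==bool(sg)]; print('pin',len(k),k.mean(0).round(4), np.median(k,0).round(4)); t=k[k[:,2]>.068]; print(' top',len(t),t.mean(0).round(4),k[:,2].max().round(4))
r=q[(q[:,2]>.045)&(q[:,2]<.0605)]; print('rim z',np.percentile(r[:,2],[10,50,90]).round(4),cv2.minAreaRect((r[:,:2]*1000).astype(np.float32)))
c=cv2.imread('pics/w7.png')[20:320,40:260]; cv2.imwrite('pics/w7c.png',cv2.resize(c,None,fx=2,fy=2,interpolation=cv2.INTER_CUBIC))
```

```text
[ 0.5644 -0.2046  0.1998] [-1.000e-04 -1.238e-01  9.923e-01  5.000e-04]
cell_seat [ 0.5745 -0.3335  0.0571] 0.83
cell [ 0.5746 -0.3361 -0.0017] 0.94
pin 131 [ 0.5034 -0.3492  0.0686] [ 0.5034 -0.3488  0.0691]
 top 82 [ 0.5035 -0.3497  0.0705] 0.0738
pin 99 [ 0.6475 -0.3139  0.0684] [ 0.6471 -0.3136  0.0685]
 top 61 [ 0.648  -0.3141  0.0703] 0.0741
rim z [0.0485 0.0545 0.0556] ((576.4977416992188, -332.83905029296875), (180.68597412109375, 45.63404083251953), 13.753406524658203)
```

View pics/w7c.png

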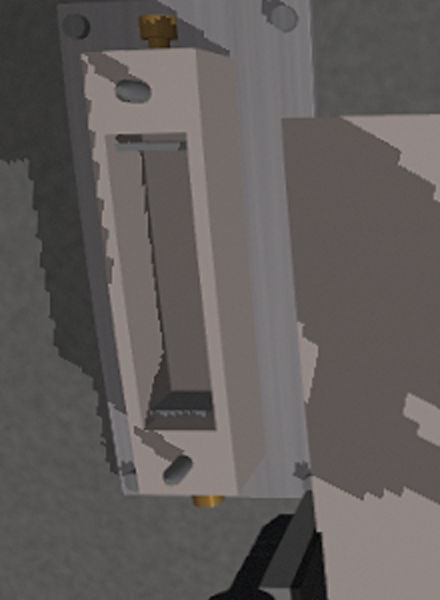

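The crop shows both pins: one near (130,90) and one near (178,468), with the rim between them. The cell's centre comes out at (0.5766, -0.333), yaw 14°. I work out the hover pose.

Run:
```python
from h import *
im=np.load('w7.npy',allow_pickle=True).item()
for P in ([.5037,-.3515],[.6497,-.315]):
    print((((proj(im,np.array([P+[.073],P+[.055]])))-[40,20])*2).round(0).tolist())
delta([.5594,-.3364,.068],14.0)
```

```text
[[116.0, 90.0], [138.0, 91.0]]
[[166.0, 483.0], [183.0, 464.0]]
clock 17.55 mm [  37.3 -126.1  132. ] deg [0.02 0.02 0.21] -> dpos [ 0.0933 -0.3151  0.3299] turn [0.0006 0.0006 0.0071]
```

>>> {"api": "carry_out", "payload": {
  "delta_pos": [
    [0.03,-0.08,0],
    [0.06,-0.18,0],
    [0.09,-0.28,0.02],
    [0.093,-0.31,0.08],
    [0.093,-0.315,0.17],
    [0.093,-0.315,0.25],
    [0.093,-0.315,0.3],
    [0.093,-0.315,0.325],
    [0.093,-0.315,0.33],
    [0.093,-0.315,0.33],
    [0.093,-0.315,0.33]
  ],
  "turn": [
    [0,0,0],
    [0,0,0.007],
    [0,0,0.007],
    [0,0,0.007],
    [0,0,0.007],
    [0,0,0.007],
    [0,0,0.007],
    [0,0,0.007],
    [0,0,0.007],
    [0,0,0.007],
    [0,0,0.007]
  ],
  "claw": [0,0,0,0,0,0,0,0,0,0,0]
}}

```text
clock: 18.65
position: [0.5605, -0.3383, 0.0693]
ee_rot: [0.001, -0.121, 0.993, -0.001]
contact_force: [0.2, -0.3, -1.6]
width: 0.0583
gripper_force: 65.1
```

Run:
```python
from h import *
im=manip.get_image('wrist'); np.save('w8.npy',im,allow_pickle=True); save(im,'w8'); w=cloud(im)
s=manip.get_state(); print(s['clock'],s['position'].round(4),s['contact_force'].round(2))
zt=s['position'][2]+.0248
T=np.eye(4); T[:3,:3]=rot(s['ee_rot']).as_matrix(); T[:3,3]=s['position']
h=T@[.0578,-.0008,-.0248,1]; print('hole top centre px',proj(im,h[None,:3]).round(1))
print('pin tip/base px if at (.5037,-.3515):',proj(im,np.array([[.5037,-.3515,.073],[.5037,-.3515,.068],[.5037,-.3515,.055]])).round(1).tolist())
d=w[135:180,255:310,2]; print('z in hole',np.nanpercentile(d,[1,5,10]).round(4), zt.round(4))
c=cv2.imread('pics/w8.png')[110:210,220:340]; cv2.imwrite('pics/w8c.png',cv2.resize(c,None,fx=6,fy=6,interpolation=cv2.INTER_CUBIC))
delta([.5594,-.3364,.0362],14.0)
```

```text
18.7 [ 0.5604 -0.3383  0.0693] [-0.33  0.29 -2.81]
hole top centre px [[278.7 156.8]]
pin tip/base px if at (.5037,-.3515): [[283.6, 144.9], [283.6, 142.8], [283.6, 138.0]]
z in hole [0.0537 0.0543 0.0547] 0.0941
clock 18.7 mm [ 0.6  2.1 33.1] deg [-0.13  0.11 -0.06] -> dpos [0.0015 0.0054 0.0827] turn [-0.0043  0.0038 -0.0021]
```

View pics/w8c.png

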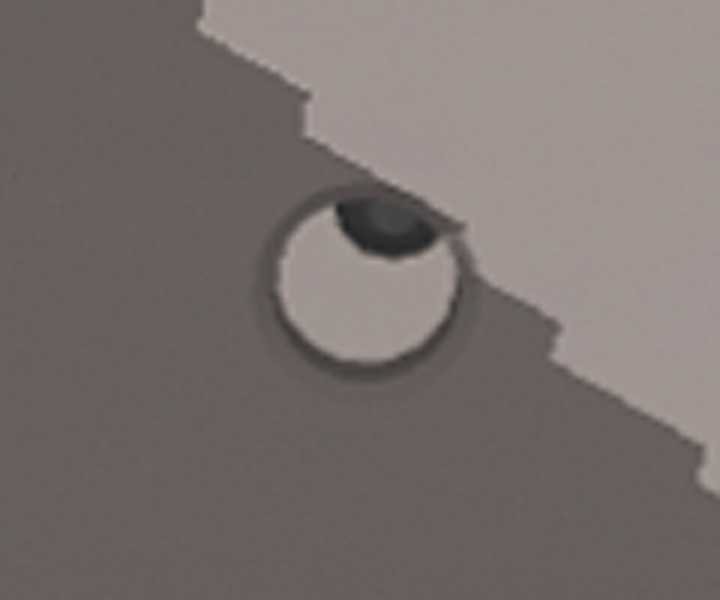

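The picture shows the pin's tip through the near hole at crop (388,213); the hole's top rim is centred at about (370,283). I turn that difference into a correction in tool axes.

Run:
```python
from h import *
im=np.load('w8.npy',allow_pickle=True).item(); s=manip.get_state(); print(s['position'].round(4),s['clock'])
W=im['world_to_cam']; 
T=np.eye(4); T[:3,:3]=rot(s['ee_rot']).as_matrix(); T[:3,3]=s['position']
z=s['position'][2]
cr=lambda u,v:(220+(u+.5)/6-.5,110+(v+.5)/6-.5)
Ti=np.linalg.inv(T)
g=cv2.cvtColor(cv2.imread('pics/w8c.png'),cv2.COLOR_BGR2GRAY)
hb=(Ti@np.r_[pix_on_plane(im,cr(368,284),z+.0188),1])[:3]; ht=(Ti@np.r_[pix_on_plane(im,cr(370,283),z+.0248),1])[:3]
print('hole via bottom rim',hb.round(4),'via top rim',ht.round(4))
p=(Ti@np.r_[pix_on_plane(im,cr(388,213),.073),1])[:3]; print('pin',p.round(4),'shift tool mm',((p-ht)*1000).round(2)[:2])
R0=rot(s['ee_rot']).as_euler('xyz',degrees=True); print(R0.round(2))
```

```text
[ 0.5604 -0.3383  0.0693] 18.7
hole via bottom rim [ 0.0566 -0.0001 -0.0189] via top rim [ 0.0578 -0.     -0.0249]
pin [ 0.0582  0.001  -0.0038] shift tool mm [0.34 1.05]
[-1.7987e+02  1.1000e-01 -1.6606e+02]
```

>>> {"api": "carry_out", "payload": {
  "delta_pos": [
    [0.0008,0.0026,0.005],
    [0.0008,0.0026,0.015],
    [0.0008,0.0026,0.025],
    [0.0008,0.0026,0.03],
    [0.0008,0.0026,0.035],
    [0.0008,0.0026,0.04],
    [0.0008,0.0026,0.045],
    [0.0008,0.0026,0.05],
    [0.0008,0.0026,0.054],
    [0.0008,0.0026,0.058],
    [0.0008,0.0026,0.06],
    [0.0008,0.0026,0.06]
  ],
  "turn": [
    [0,0,0],
    [0,0,0],
    [0,0,0],
    [0,0,0],
    [0,0,0],
    [0,0,0],
    [0,0,0],
    [0,0,0],
    [0,0,0],
    [0,0,0],
    [0,0,0],
    [0,0,0]
  ],
  "claw": [0,0,0,0,0,0,0,0,0,0,0,0]
}}

```text
clock: 19.9
position: [0.5591, -0.3372, 0.0437]
ee_rot: [0.0, -0.121, 0.993, -0.0]
contact_force: [0.5, -0.8, -1.1]
width: 0.0582
gripper_force: 65.2
```

Run:
```python
from h import *
s=manip.get_state(); print(s['clock'],s['position'].round(4),s['contact_force'].round(2),s['moment'].round(3),s['width'])
im=manip.get_image('wrist'); save(im,'w9'); w=cloud(im)
q=rot(s['ee_rot']).inv().apply(w.reshape(-1,3)-s['position'])
p=q[(q[:,2]>-.04)&(q[:,2]<-.012)&(abs(q[:,1])<.025)&(q[:,0]>.02)&(q[:,0]<.08)]
for x in (.03,.045,.075): print(x,np.median(p[abs(p[:,0]-x)<.003][:,2]).round(4))
im=manip.get_image('side'); save(im,'s9'); c=cv2.imread('pics/s9.png')[140:220,230:350]; 
c2=cv2.imread('pics/w9.png')[60:260,160:400]
cv2.imwrite('pics/m9.png',np.hstack([cv2.resize(c,(600,400),interpolation=cv2.INTER_CUBIC)[:, :400],cv2.resize(c2,(400,400)) ]))
```

```text
19.9 [ 0.5591 -0.3372  0.0437] [ 0.49 -0.8  -1.11] [-0.226 -0.06  -0.127] 0.058211918632261175
0.03 -0.0245
0.045 -0.0244
0.075 -0.0243
```

View pics/m9.png

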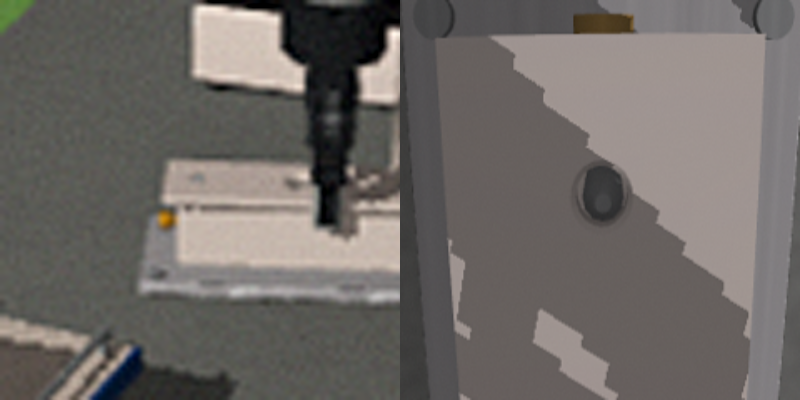

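The pin stands centred in the near hole (right half, (603,193)). The plate is level and about 7 mm above the rim, with no contact force. I lower it the rest of the way gently.

>>> {"api": "carry_out", "payload": {
  "delta_pos": [
    [0,0,0.003],
    [0,0,0.006],
    [0,0,0.009],
    [0,0,0.012],
    [0,0,0.014],
    [0,0,0.0155],
    [0,0,0.017],
    [0,0,0.018],
    [0,0,0.0185],
    [0,0,0.0185]
  ],
  "turn": [
    [0,0,0],
    [0,0,0],
    [0,0,0],
    [0,0,0],
    [0,0,0],
    [0,0,0],
    [0,0,0],
    [0,0,0],
    [0,0,0],
    [0,0,0]
  ],
  "claw": [0,0,0,0,0,0,0,0,0,0]
}}

```text
clock: 21.0
position: [0.5591, -0.3371, 0.0365]
ee_rot: [0.0, -0.121, 0.993, -0.0]
contact_force: [0.9, -3.6, 0.7]
width: 0.0583
gripper_force: 65.3
```

Run:
```python
from h import *
s=manip.get_state(); print(s['clock'],s['position'].round(4),s['contact_force'].round(2),s['moment'].round(3),s['width'])
```

```text
21.0 [ 0.5591 -0.3371  0.0365] [ 0.94 -3.61  0.7 ] [-0.498 -0.187 -0.272] 0.05833721761229266
```

>>> {"api": "carry_out", "payload": {
  "delta_pos": [
    [0,-0.0008,0],
    [0,-0.0015,0.0005],
    [0,-0.0015,0.001],
    [0,-0.0015,0.0015],
    [0,-0.0015,0.0015]
  ],
  "turn": [
    [0,0,0],
    [0,0,0],
    [0,0,0],
    [0,0,0],
    [0,0,0]
  ],
  "claw": [0,0,0,0,0]
}}

```text
clock: 21.5
position: [0.5591, -0.3371, 0.0362]
ee_rot: [0.0, -0.121, 0.993, 0.0]
contact_force: [-0.1, -0.1, 5.1]
width: 0.0585
gripper_force: 65.6
```

Run:
```python
from h import *
s=manip.get_state(); print(s['clock'],s['position'].round(4),s['contact_force'].round(2),s['moment'].round(3),s['width'])
```

```text
21.5 [ 0.5591 -0.3371  0.0362] [-0.1  -0.12  5.09] [-0.132 -0.055 -0.239] 0.05852378856880279
```

It is seated with about 5 N and no side force. I lower the grip force and open.

>>> {"api": "carry_out", "payload": {
  "delta_pos": [
    [0,0,0],
    [0,0,0],
    [0,0,0],
    [0,0,0],
    [0,0,0],
    [0,0,0]
  ],
  "turn": [
    [0,0,0],
    [0,0,0],
    [0,0,0],
    [0,0,0],
    [0,0,0],
    [0,0,0]
  ],
  "claw": [0,0,-0.45,-0.6,-0.8,-0.8],
  "force": 20
}}

```text
clock: 22.1
position: [0.5586, -0.337, 0.0351]
ee_rot: [-0.0, -0.121, 0.993, 0.001]
contact_force: [-0.1, -0.1, -0.5]
width: 0.0766
gripper_force: 0.0
```

>>> {"api": "carry_out", "payload": {
  "delta_pos": [
    [0,0,-0.01],
    [0,0,-0.03],
    [0,0,-0.06],
    [0,0,-0.12],
    [0,0,-0.2],
    [0,0,-0.28],
    [0,0,-0.36],
    [0.05,0,-0.44],
    [0.1,0,-0.5],
    [0.1,0,-0.5]
  ],
  "turn": [
    [0,0,0],
    [0,0,0],
    [0,0,0],
    [0,0,0],
    [0,0,0],
    [0,0,0],
    [0,0,0],
    [0,0,0],
    [0,0,0],
    [0,0,0]
  ],
  "claw": [-1,-1,-1,-1,-1,-1,-1,-1,-1,-1]
}}

```text
clock: 23.1
position: [0.52, -0.3489, 0.2417]
ee_rot: [0.003, -0.12, 0.993, -0.004]
contact_force: [-0.0, -0.1, -0.3]
width: 0.0855
gripper_force: 0.0
```

Run:
```python
from h import *
im=look(); save(im,'s10')
w8=manip.get_image('wrist'); save(w8,'w10'); w=cloud(w8); q=w.reshape(-1,3)
q=q[(abs(q[:,0]-.5766)<.12)&(abs(q[:,1]+.333)<.07)]
p=q[(q[:,2]>.056)&(q[:,2]<.066)]; print('plate',len(p),cv2.minAreaRect((p[:,:2]*1000).astype(np.float32)),np.percentile(p[:,2],[2,50,98]).round(4))
A=np.c_[p[:,:2]-p[:,:2].mean(0),np.ones(len(p))]; print('plane',np.linalg.lstsq(A,p[:,2],rcond=None)[0].round(5))
t=q[q[:,2]>.068]; print('pins',len(t),t[:,2].max() if len(t) else None)
a=cv2.imread('pics/w10.png'); b=cv2.imread('pics/s10.png')[140:340,100:350]
cv2.imwrite('pics/m10.png',np.hstack([cv2.resize(a,(400,300)),cv2.resize(b,(375,300))]))
```

```text
23.1 [ 0.52   -0.3489  0.2417] [-0.01 -0.06 -0.25] [-0.026 -0.019  0.007] 0.0855 0.0
0.098 811 [0.667 0.237 0.098] [0.77  0.341 0.116]
0.13 178 [0.704 0.273 0.13 ] [0.743 0.305 0.16 ]
0.18 295 [0.704 0.263 0.18 ] [0.746 0.304 0.21 ]
dish_low_mid [0.7178 0.2861 0.0798] 0.49
dish_high_mid [ 3.873e-01 -5.204e-01  3.000e-04] 0.68
beaker_mid [0.7285 0.2808 0.1623] 0.96
plate 12596 ((575.8681030273438, -332.2966003417969), (199.8607940673828, 60.36470031738281), 14.312891960144043) [0.0592 0.0608 0.0622]
plane [-0.00034 -0.00037  0.06074]
pins 31462 0.3238232069354954
```

View pics/m10.png

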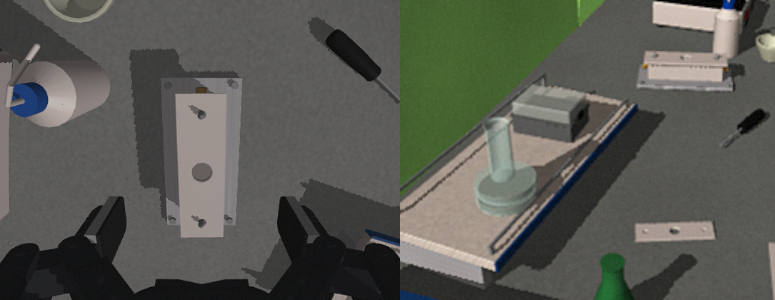

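The cover lies flat on the rim: its top is at 0.0607 m with no tilt, and both pins show through the holes at (198,112) and (201,220). The pile stands upright behind the rail at (505,165).

```bash
python3 -c "
from rig import manip; print(manip.sign_off())"
```

```text
the job is handed in; nothing more can be done
None
```

The cover is on the cell, flat on the rim and down over both pins; the pile stands upright on the shelf behind the rail, about 5 mm shifted by the pull plus its 6 mm drop, and the job is handed in at about 23 s.

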